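# Load an empty reel on the bench reel stand

## Task

Load the narrow empty reel into the reel stand: draw the spindle out of the stand by its loop handle and lay it down flat on the bench, then set the reel down on the two rest bars between the stand's cheeks. Take up the spindle again and push it, from the side it came out of, through the near cheek, the reel and the far cheek until its loop is fully home against the cheek. Leave the wide reel in its rack and the multimeter, breadboard and screwdriver where they are.

Things in the scene. Friction and masses are not known exactly. Their poses are not given: they have to be found in the camera images.
- stand: Grey steel reel stand, fixed on the bench, 100 mm (x) by 76 mm (y). Two upright cheeks 5 mm thick, 70 mm high, inner faces at y = -33 and +33 mm. Origin at bench level midway between the cheeks, z up. Each cheek has a 13.5 mm round hole at x = 0, z = 57 mm. Between the cheeks two 8 mm round rest bars run along y at x = -26 and +26 mm, centres 12 mm up.
- near_hole (a point): Centre of the hole in the outer face of the stand's -y cheek, 57 mm above the bench. The loop handle is on this side at the start; the spindle comes out and goes in again here. Home: the front bar of the loop touches this face.
- far_hole (a point): Centre of the hole in the outer face of the +y cheek, 76 mm from near_hole, 57 mm above the bench. From near_hole to far_hole is the direction of insertion.
- reel_seat (a point): Where the centre of the narrow reel lies when it rests on the two rest bars, midway between the cheeks, 53.5 mm above the bench. The reel centres itself across the bars. Its bore is then 3.5 mm below the line of the holes; the tapered spindle lifts it by about 1 mm on its way through.
- spindle: Loose steel spindle, 120 g: rod 12 mm thick, 92 mm long, the last 10 mm tapered to a rounded 6 mm tip; at the other end a flat closed loop handle of 8 mm bar. Origin on the rod axis at the front of the loop (the stop); +y to the tip; the loop spans y = -40 to 0 and z = -17 to +17 mm. It starts through both cheeks, loop upright, up to 5 mm short of home. Lying flat, its axis is 6 mm up.
- spindle_tip (a point): The tapered end of the spindle, on its axis, 92 mm from its origin. When home it stands 16 mm beyond the outer face of the far cheek.
- spindle_loop (a point): Middle of the loop handle, on the spindle's axis, 20 mm behind its origin: the place to grip. The loop's sides are straight and parallel to the rod for 24 mm here. Grip across the 8 mm bars when the loop is upright, across its 34 mm width when it lies flat. Let go upright on the bench, it topples flat by itself.
- reel: Narrow empty plastic reel, loose, about 80 g: two 4 mm flanges of 90 mm diameter on a 34 mm barrel, 54 mm wide over the flanges, 16 mm bore right through. Origin at its centre, y along the bore. It stands on its rims in the rack. Grip it from above over both flanges (54 mm), fingertips no more than 25 mm below the top of the rim, so that they stay above the stand's cheeks.
- rack: Reel rack, fixed on the bench: two 12 mm rails, 270 mm long along y, at x = -26 and +26 mm, 14 mm up, with 24 mm high end blocks at y = -130 and +130 mm. Origin at bench level in its middle. The two reels stand in it 75 mm either side of its middle, in either order, bores along y, centres 58 mm above the bench.
- wide_reel: A wider empty reel of the same plastic, 84 mm over its flanges of 90 mm diameter: too wide for the stand. Origin at its centre, y along the bore. It stays in the rack.
- multimeter: Multimeter lying on the bench, 92 x 186 x 40 mm, origin under its middle. To be left alone.
- breadboard: Breadboard on a base plate, 170 x 230 mm, 18 mm high with three 28 mm posts at one end, origin under its middle. To be left alone.
- screwdriver: Screwdriver lying on the bench, 190 mm long. To be left alone.
There are look-alikes about, which are no part of the job. Of the things shaped like the spindle, the steel one is meant.

How it is judged:
On the way, in this order (a step that is already met when the one before it is completed fails the run):
1. the spindle is out of the stand, laid flat on the bench and let go (height (world z) of each of spindle_tip, spindle_loop below 0.02 m and (angle between spindle's own x axis and vertical below 0.4 rad or angle between spindle's own x axis and vertical above 2.74 rad) and contact force between the fingers and spindle below 0.1 N and linear speed of spindle below 0.03 m/s), for 0.2 s.
2. the narrow reel rests on the rest bars between the cheeks and is let go, the spindle still out (x of reel in the frame of stand between -0.006 and 0.006 m and y of reel in the frame of stand between -0.009 and 0.009 m and z of reel in the frame of stand below 0.057 m and angle between the y axis of reel and the y axis of stand, either way round below 0.12 rad and contact force between the fingers and reel below 0.1 N and linear speed of reel below 0.03 m/s and height (world z) of spindle_tip below 0.03 m), for 0.2 s.
At the end, for the whole second after the job is handed in: Spindle in from the near side, through near cheek, narrow reel and far cheek, loop within about 4 mm of the near cheek; the reel hangs on it within 9 mm of the middle between the cheeks; all at rest and let go; the wide reel within 30 mm of its start (distance between spindle and near_hole below 0.005 m and distance between spindle_tip and far_hole below 0.02 m and y of spindle_tip in the frame of stand above 0.05 m and angle between the y axis of spindle and the y axis of stand, either way round below 0.05 rad and y of reel in the frame of stand between -0.009 and 0.009 m and x of reel in the frame of stand between -0.006 and 0.006 m and z of reel in the frame of stand between 0.05 and 0.061 m and angle between the y axis of reel and the y axis of stand, either way round below 0.12 rad and linear speed of spindle below 0.02 m/s and linear speed of reel below 0.03 m/s and distance of wide_reel from where it was at the start of the episode below 0.03 m); the robot touches nothing.
It fails at once if the wide reel, multimeter, breadboard or screwdriver is pushed more than 30 mm (distance of any of wide_reel, multimeter, breadboard, screwdriver from where it was at the start of the episode above 0.03 m).
It also fails if it takes over 70 s, if anything falls off the work surface, if the arm or the gripper's body presses on something with over 40 N, if the wrist force passes 120 N, or if a joint passes its speed limit or range.

## Robot

A 6-joint arm with a two-finger parallel gripper is mounted at the origin on the work surface. World frame = base frame: x ahead of the robot, y to its left, z up, the work surface at z = 0. Lengths are in m, angles in rad, forces in N, time in s.
With the tool pointing down it reaches from about 0.35 to 0.975 m from the base axis. Payload 4.9 kg.
Tool frame: the origin (TCP) lies at the very end of the fingers, on their centre line; the grasp point (between the pads) lies 19 mm behind it (ctrl.tcp_to_grasp is the z of the grasp point in the tool frame, in m); z points along the fingers, y is the line along which they close (so a half turn about z gives the same grasp; the last joint's range is limited). The gripper opens to 85 mm and grips with 20 to 120 N. Pads are 22 mm wide; open, the fingers measure 114 mm over their backs; the gripper's body (76 mm by 85 mm) begins 54 mm behind the grasp point. The pads swing forward as they close: fully open they stand 13 mm farther back than shut.
Start: joints at [-1.29, 0.053, 1.613, -0, 1.476, -0.119], TCP at [0.243, -0.576, 0.231] pointing down, gripper open.
Joint ranges: [-3.01, 3.01], [-1.01, 2.22], [0.06, 2.58], [-1.02, 4.17], [0.09, 2.62], [-3.14, 3.14]. Speed limits (rad/s): [2.57, 2.57, 3.14, 3.14, 3.14, 3.14].

## Interface

Orientations are given as a rotation vector (axis times angle).
In Python, from station import ctrl, eyes, job, nets gives the robot as it stands. The module is installed in compiled form; this text tells all that it offers.
- The arm moves only by the tool jog_arm, never from a script. Its argument "commands" is one flat list of numbers, 7 for each row, row after row: the shift along the tool's x, y, z each as a share of 0.06 m, from -1 to 1, then the turn, a rotation vector about the tool's x, y, z each as a share of 0.1 rad, from -1 to 1, then the finger opening in mm, from 0 to 85.4. In form: [x, y, z, ax, ay, az, grip, x, y, z, ax, ay, az, grip, ...]. A call has 1 to 20 rows; each row shifts and turns the commanded pose from where the row before left it, along the tool's axes as they then stand; what a row does not reach is not made up. A row lasts 1/8 s, in which the tool goes at most 62.5 mm and 10.7 degrees, less where a joint would pass 70% of its speed; a pose out of reach is approached as far as the arm can. A call with a number of a shift or a turn outside -1 to 1 is refused whole. A call with a gripper value outside its range is refused whole. The fingers move at their own pace and stop on an object; "newtons" is the grip in N (left out, the last holds). Time passes only in rows, so rows that do not move let the fingers close. It gives the time, the measured TCP pose, the force, the opening and the grip force at its end, in the units of the state.
- ctrl.get_obs(): the state, without advancing time (a new reading comes with each control period).
- eyes.get_image(name): name is "scene" or "top"; returns a dict with "image" (480x640x3 uint8, red, green, blue), "z_map" (480x640 float32, m along the optical axis (not along the pixel's ray), 0 where there is no reading), "K" (3x3 intrinsics, pixels), "dist_coeffs" ([k1, k2, p1, p2, k3] as OpenCV has them; the pictures are not rectified), "cam_to_world" (4x4, takes a point from camera to world coordinates). Camera axes: x right, y up, looking along -z (the intrinsics and any distortion apply to the point x, -y, -z); pixel columns grow to the right and rows downward; lengths in m; the calibration is good to about 2 mm. A picture is of the moment at which its call begins.
- job.finish_job(): hands the job in; it is judged then, once.
Trained networks look in the newest picture that a camera, given by its name, has taken for a name from the list of things; names that differ only in an ending like _2 or _b are one class to them, and where a whole thing is asked for, a point or a joint stands for the part that bears it (a point fixed in the world has none). Each returns a list of dicts, best first, with "p" (0 to 1); they miss things now and then, are a little off and sometimes report something else, mostly with a low value. They report only what shows in the picture. A call takes as long as a camera call. They do not tell look-alikes from the thing itself.
- nets.silhouettes(camera, name): "mask" (480x640 bool, what is visible of it) and "bbox" ([left, top, right, bottom] in pixels, round what is visible of it).
The state is a dict: "t": time; "q": joint angles; "dq": joint speeds; "effort": joint torques, N m; "tool_pos": TCP position; "tool_rot": TCP orientation; "contact_force": force on the tool from outside, world axes, zero at the start; "wrist_torque": the same for the moment, N m; "opening": finger opening in m; "grip_force": force on a finger pad.
Only numpy, scipy, OpenCV 4.12 (cv2) and the standard library are available. Lean on these libraries where they do the work, as an engineer would, in place of code of your own. Each camera call takes 0.05 s, during which the arm holds its last target. There are 200 camera calls.

## Working session

There is one attempt and no reset: what is moved stays moved. The work goes in short steps, Python scripts to look and compute and a tool call to move; the robot and the scene stay as the last step left them, time stands still between calls to the robot, and variables do not carry over. Pictures are saved under pics/ and viewed, at most 10 in all, crops included, and the job is handed in when it is done.

Besides the shell and the picture viewer there is one more tool, called after "Request:" by a JSON object that holds its "fn" and its "kwargs". jog_arm: Moves the arm, as the interface text tells. Shift numbers are shares of 0.06 m and turn numbers shares of 0.1 rad, none past 1 either way. Its arguments: {"type":"object","properties":{"commands":{"type":"array","items":{"type":"number"}},"newtons":{"type":"number"}},"required":["commands"]}

```bash
mkdir -p pics
cat > h.py <<'E'
import numpy as np, cv2
from station import ctrl, eyes, job, nets
def world(im, m=None):
    z=im["z_map"]; K=im["K"]; v,u=np.nonzero((z>0) if m is None else (m&(z>0)))
    p=cv2.undistortPoints(np.stack([u,v],1).astype(np.float64)[:,None],K,np.array(im["dist_coeffs"]))[:,0]
    d=z[v,u]; c=np.stack([p[:,0]*d,-p[:,1]*d,-d,np.ones_like(d)],1)
    return (c@im["cam_to_world"].T)[:,:3],u,v
def save(im,n): cv2.imwrite("pics/"+n,im["image"][:,:,::-1])
E
python3 - <<'E'
from h import *
o=ctrl.get_obs(); print(o["t"],o["tool_pos"],o["tool_rot"],o["contact_force"],ctrl.tcp_to_grasp)
for c in("top","scene"):
    im=eyes.get_image(c); save(im,c+"0.png"); print(c,im["cam_to_world"].round(3).tolist(),im["K"].tolist())
    for n in("stand","spindle","reel","rack","wide_reel","multimeter","screwdriver"):
        for r in nets.silhouettes(c,n)[:4]:
            P,_,_=world(im,r["mask"])
            print(c,n,round(r["p"],2),np.round(r["bbox"]), np.median(P,0).round(3) if len(P) else None, np.percentile(P,2,axis=0).round(3),np.percentile(P,98,axis=0).round(3))
E
```

```text
0.0 [ 0.2430784  -0.57512697  0.23005757] [-3.07703265e+00 -6.23365637e-01  2.62176642e-04] [ 0.22728317 -0.01467591 -0.36121612] -0.0187
top [[-0.006, 0.989, -0.151, 0.349], [-1.0, -0.005, 0.009, -0.002], [0.008, 0.151, 0.988, 1.197], [0.0, 0.0, 0.0, 1.0]] [[521.2987720729112, 0.0, 323.918921550505], [0.0, 521.2987720729112, 239.46110781222228], [0.0, 0.0, 1.0]]
top stand 0.29 [312. 244. 370. 267.] [ 0.488 -0.05   0.062] [ 0.468 -0.107  0.005] [0.513 0.007 0.075]
top stand 0.18 [314. 230. 360. 287.] [ 0.478 -0.036  0.006] [ 0.432 -0.079 -0.   ] [0.534 0.009 0.072]
top spindle 0.92 [389. 277. 414. 332.] [ 0.39  -0.181  0.01 ] [ 0.328 -0.211 -0.   ] [ 0.442 -0.155  0.016]
top spindle 0.82 [260. 290. 291. 348.] [0.356 0.101 0.009] [ 0.292  0.073 -0.003] [0.408 0.132 0.016]
top spindle 0.65 [312. 244. 368. 267.] [ 0.487 -0.046  0.062] [ 0.468 -0.106  0.046] [0.51  0.007 0.075]
top spindle 0.62 [165. 160. 192. 214.] [0.672 0.327 0.011] [0.6   0.299 0.004] [0.717 0.348 0.015]
top reel 0.61 [195. 235. 227. 274.] [0.488 0.235 0.072] [0.452 0.203 0.025] [0.526 0.259 0.101]
top rack 0.75 [135
[... 1404 characters left out ...]
] [0.363 0.103 0.011] [0.3   0.077 0.   ] [0.407 0.121 0.015]
scene spindle 0.27 [305. 227. 348. 277.] [ 0.493 -0.034  0.024] [ 0.429 -0.081  0.001] [0.539 0.016 0.071]
scene reel 0.81 [382. 268. 430. 319.] [0.497 0.239 0.065] [0.444 0.207 0.003] [0.531 0.264 0.1  ]
scene rack 0.68 [304. 225. 350. 276.] [ 0.495 -0.036  0.025] [ 0.429 -0.081  0.001] [0.54  0.016 0.071]
scene wide_reel 0.66 [297. 232. 348. 250.] [ 0.492 -0.056  0.061] [ 0.467 -0.11   0.044] [0.513 0.008 0.074]
scene multimeter 0.78 [223. 279. 297. 349.] [0.761 0.07  0.041] [ 0.704 -0.042  0.006] [0.806 0.139 0.051]
scene screwdriver 0.76 [286. 170. 301. 186.] [ 0.273 -0.453  0.021] [ 0.26  -0.499  0.009] [ 0.283 -0.408  0.028]
```

Run:
```python
import cv2
a=cv2.imread("pics/top0.png"); 
cv2.imwrite("pics/t1.png",cv2.resize(a[90:390,90:490],(800,600),interpolation=cv2.INTER_CUBIC))
```

```text
(no output)
```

View pics/t1.png

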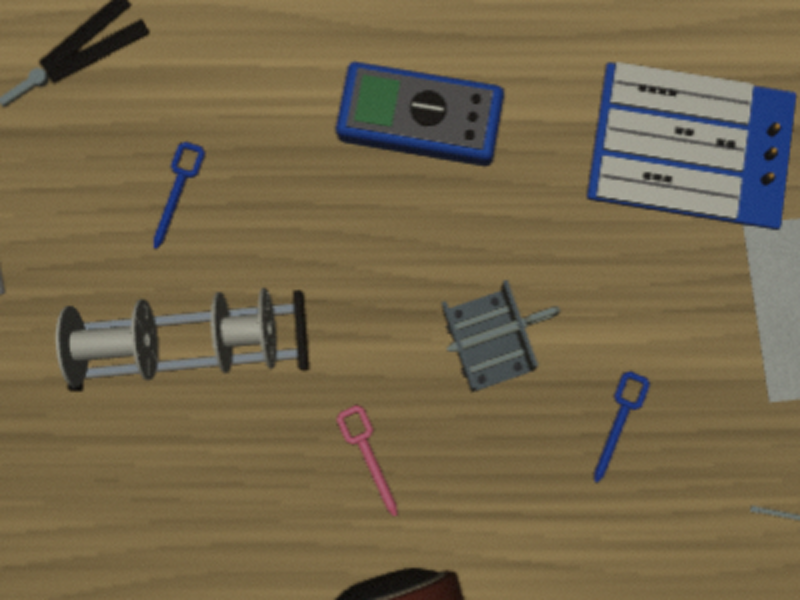

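View pics/scene0.png

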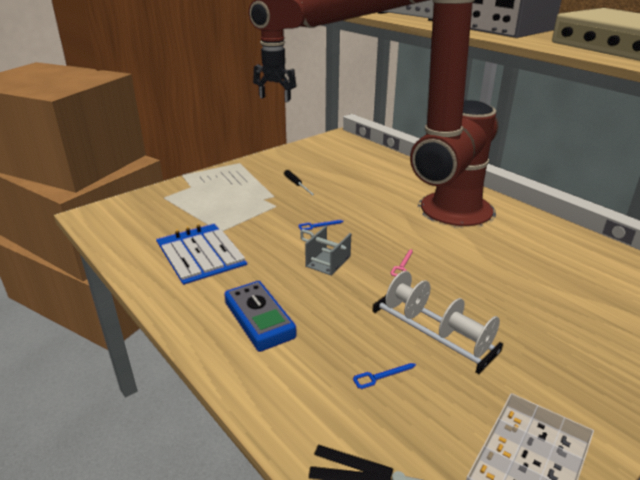

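The top crop shows the stand at about (490,335) with its grey loop to the right and towards the top. The narrow reel is at (245,330), on the rack's near end, and the wide reel at (105,340). One pink and two blue look-alike spindles lie around them. Next I'll fit shape models to the depth points.

```bash
cat >> h.py <<'E'
from scipy.optimize import least_squares
def box(p,c,h):
    q=np.abs(p-c)-h; return np.linalg.norm(np.maximum(q,0),axis=1)+np.minimum(q.max(1),0)
def cyl(p,y0,y1,r,z=0,x=0):
    q=np.stack([np.hypot(p[:,0]-x,p[:,2]-z)-r,np.abs(p[:,1]-(y0+y1)/2)-(y1-y0)/2],1)
    return np.linalg.norm(np.maximum(q,0),axis=1)+np.minimum(q.max(1),0)
def loc(P,x,y,yaw,z=0):
    c,s=np.cos(yaw),np.sin(yaw); d=P-[x,y,z]
    return np.stack([c*d[:,0]+s*d[:,1],-s*d[:,0]+c*d[:,1],d[:,2]],1)
def spin(p,flat):   # spindle sdf in its frame; flat: loop in xy plane
    if flat: p=p[:,[2,1,0]]
    L=[box(p,[0,-20,s*13],[4,20,4]) for s in(-1,1)] if 0 else [box(p*1000,np.array([0,-20,s*13]),np.array([4,20,4]))/1000 for s in(-1,1)]
    L+=[box(p*1000,np.array([0,y,0]),np.array([4,4,17]))/1000 for y in(-4,-36)]
    return np.min(L+[cyl(p,0,.088,.006)],0)
def stand_sdf(P,v):
    p=loc(P,v[0],v[1],v[2],v[4])
    L=[box(p,np.array([0,s*.0355,.035]),np.array([.05,.0025,.035])) for s in(-1,1)]
    L.append(spin(p-[0,-.038-v[3],.057],False))
    L+=[cyl(p,-.033,.033,.004,.012,x) for x in(-.026,.026)]
    return np.min(L,0)
def reel_sdf(P,v,w=.027,zc=.058):
    p=loc(P,v[0],v[1],v[2],zc+v[3])
    return np.min([cyl(p,w-.004,w,.045),cyl(p,-w,-w+.004,.045),cyl(p,-w,w,.017)],0)
def fit(sdf,P,v0,sc=.002):
    r=least_squares(lambda v:sdf(P,v),v0,loss="cauchy",f_scale=sc,x_scale=[.01,.01,.1]+[.005]*(len(v0)-3))
    return r.x, np.median(np.abs(sdf(P,r.x)))
def cloud(im,c,rad,z0,z1):
    P,_,_=world(im); return P[(np.hypot(*(P[:,:2]-c).T)<rad)&(P[:,2]>z0)&(P[:,2]<z1)]
E
python3 - <<'E'
from h import *
ims=[eyes.get_image(c) for c in("top","scene")]
for z0,nm in((.03,"stand"),):
  for i,im in enumerate(ims):
    P=cloud(im,[.485,-.04],.11,z0,.085); print(nm,i,len(P),[np.round(a,4) for a in fit(stand_sdf,P,[.485,-.04,.3,.002,0])])
for i,im in enumerate(ims):
    P=cloud(im,[.488,.235],.07,.035,.12); print("reel",i,len(P),[np.round(a,4) for a in fit(reel_sdf,P,[.488,.235,.1,0])])
    P=cloud(im,[.476,.385],.075,.035,.12); print("wide",i,len(P),[np.round(a,4) for a in fit(lambda P,v:reel_sdf(P,v,.042),P,[.476,.385,.1,0])])
    P,_,_=world(im); print("bench",np.median(P[(abs(P[:,0]-.5)<.15)&(abs(P[:,1]+.0)<.3)&(abs(P[:,2])<.008),2]).round(4))
E
```

```text
stand 0 584 [array([ 0.4834, -0.0343,  0.3346,  0.004 ,  0.0006]), np.float64(0.0009)]
stand 1 807 [array([ 4.824e-01, -3.530e-02,  3.348e-01,  1.700e-03,  4.000e-04]), np.float64(0.0008)]
reel 0 738 [array([ 0.4899,  0.2312,  0.039 , -0.0007]), np.float64(0.001)]
wide 0 1207 [array([ 0.4771,  0.3791,  0.0872, -0.0012]), np.float64(0.0009)]
bench 0.0001
reel 1 1146 [array([ 0.4881,  0.2337,  0.0895, -0.0011]), np.float64(0.0007)]
wide 1 1408 [array([ 0.4751,  0.3837,  0.0885, -0.0015]), np.float64(0.0006)]
bench 0.0004
```

```bash
cat >> h.py <<'E'
from scipy.spatial.transform import Rotation as R
def plan(pos,yaw):
    "tool down, tool y along heading yaw (mod pi); prints turn, then shift in tool axes after the turn, in row units"
    o=ctrl.get_obs(); A=R.from_rotvec(o["tool_rot"])
    best=None
    for k in(-2,-1,0,1,2):
        a=yaw+k*np.pi; y=np.array([np.cos(a),np.sin(a),0]); z=np.array([0,0,-1.]); x=np.cross(y,z)
        T=R.from_matrix(np.stack([x,y,z],1)); r=(A.inv()*T).as_rotvec()
        if best is None or np.linalg.norm(r)<np.linalg.norm(best[0]): best=(r,T)
    r,T=best; d=T.inv().apply(np.array(pos)-o["tool_pos"])
    print("t",round(o["t"],2),"pos",o["tool_pos"].round(4),"q6",o["q"][5].round(2),"F",o["contact_force"].round(1),"open",round(o["opening"]*1000,1),"grip",round(float(np.max(o["grip_force"])),1))
    print("turn",(r/.1).round(2),"shift",(d/.06).round(3), "tool x/y dirs", T.as_matrix()[:,0].round(2),T.as_matrix()[:,1].round(2))
ST=(0.483,-0.035,0.3347)
def stand_pt(x,y,z):
    c,s=np.cos(ST[2]),np.sin(ST[2]); return np.array([ST[0]+c*x-s*y,ST[1]+s*x+c*y,z])
E
python3 -c "
from h import *
plan(stand_pt(0,-.061,.12),ST[2])
plan(stand_pt(0,-.061,.045),ST[2])"
```

```text
t 0.9 pos [ 0.2432 -0.5757  0.2313] q6 -0.12 F [ 0.  -0.4  0. ] open 85.7 grip 0.0
turn [  0.    -0.   -15.06] shift [6.182 6.734 1.855] tool x/y dirs [-0.33  0.94  0.  ] [0.94 0.33 0.  ]
t 0.9 pos [ 0.2432 -0.5757  0.2313] q6 -0.12 F [ 0.  -0.4  0. ] open 85.7 grip 0.0
turn [  0.    -0.   -15.06] shift [6.182 6.734 3.105] tool x/y dirs [-0.33  0.94  0.  ] [0.94 0.33 0.  ]
```

Request:
{"fn": "jog_arm", "kwargs": {"commands": [0,0,0,0,0,-1,85,0,0,0,0,0,-1,85,0,0,0,0,0,-1,85,0,0,0,0,0,-1,85,0,0,0,0,0,-1,85,0,0,0,0,0,-1,85,0,0,0,0,0,-1,85,0,0,0,0,0,-1,85,0,0,0,0,0,-1,85,0,0,0,0,0,-1,85,0,0,0,0,0,-1,85,0,0,0,0,0,-1,85,0,0,0,0,0,-1,85,0,0,0,0,0,-1,85,0,0,0,0,0,-1,85]}}

```text
t: 2.78
tool_pos: [0.2433, -0.5757, 0.2313]
tool_rot: [-1.823, -2.558, -0.0]
contact_force: [0.6, -1.0, -0.8]
opening: 0.0852
grip_force: 0.0
```

Request:
{"fn": "jog_arm", "kwargs": {"commands": [0.515,0.561,0.155,0,0,0,85,0.515,0.561,0.155,0,0,0,85,0.515,0.561,0.155,0,0,0,85,0.515,0.561,0.155,0,0,0,85,0.515,0.561,0.155,0,0,0,85,0.515,0.561,0.155,0,0,0,85,0.515,0.561,0.155,0,0,0,85,0.515,0.561,0.155,0,0,0,85,0.515,0.561,0.155,0,0,0,85,0.515,0.561,0.155,0,0,0,85,0.515,0.561,0.155,0,0,0,85,0.515,0.561,0.155,0,0,0,85,0,0,0,0,0,0,50,0,0,0,0,0,0,50]}}

```text
t: 4.53
tool_pos: [0.5057, -0.0945, 0.1199]
tool_rot: [1.827, 2.555, -0.001]
contact_force: [-0.1, -0.2, -0.2]
opening: 0.0514
grip_force: 0.0
```

```bash
python3 -c "
from h import *
plan(stand_pt(0,-.061,.045),ST[2])"
```

```text
t 4.53 pos [ 0.5057 -0.0945  0.1199] q6 -0.66 F [-0.1 -0.2 -0.2] open 51.4 grip 0.0
turn [-0.    0.   -0.05] shift [ 0.045 -0.031  1.248] tool x/y dirs [-0.33  0.94  0.  ] [0.94 0.33 0.  ]
```

Request:
{"fn": "jog_arm", "kwargs": {"commands": [0.015,-0.01,0.416,0,0,0,50,0.015,-0.01,0.416,0,0,0,50,0.015,-0.01,0.416,0,0,0,50,0,0,0,0,0,0,50], "newtons": 40}}

```text
t: 5.03
tool_pos: [0.5011, -0.0929, 0.0431]
tool_rot: [-1.828, -2.55, 0.002]
contact_force: [0.5, -0.5, 1.0]
opening: 0.0498
grip_force: 0.0
```

```bash
python3 -c "
from h import *
plan(stand_pt(0,-.061,.045),ST[2])
im=eyes.get_image('scene'); cv2.imwrite('pics/s1.png',cv2.resize(im['image'][180:300,250:410,::-1],(800,600),interpolation=cv2.INTER_CUBIC))"
```

```text
t 5.03 pos [ 0.5011 -0.0929  0.0431] q6 -0.66 F [ 0.5 -0.5  1. ] open 49.8 grip 0.0
turn [-0.04 -0.02 -0.08] shift [-0.006  0.032 -0.032] tool x/y dirs [-0.33  0.94  0.  ] [0.94 0.33 0.  ]
```

View pics/s1.png

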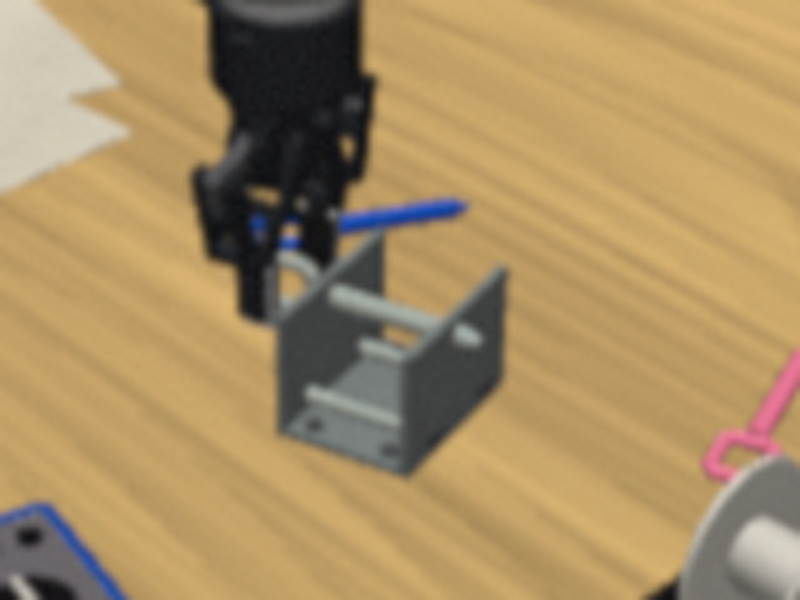

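The fingers straddle the loop at about (300,280), clear of the cheek. Closing on it now.

Request:
{"fn": "jog_arm", "kwargs": {"commands": [0,0,0,0,0,0,50,0,0,0,0,0,0,20,0,0,0,0,0,0,0,0,0,0,0,0,0,0,0,0,0,0,0,0,0,0,0,0,0,0,0,0,0,0,0,0,0,0,0], "newtons": 40}}

```text
t: 5.95
tool_pos: [0.5035, -0.0925, 0.0453]
tool_rot: [1.827, 2.555, 0.0]
contact_force: [-1.1, -0.9, 3.3]
opening: 0.0064
grip_force: 39.0
```

```bash
python3 -c "
from h import *
plan(stand_pt(0,-.061,.045),ST[2]); print(ctrl.get_obs()['wrist_torque'])"
```

```text
t 5.95 pos [ 0.5035 -0.0925  0.0453] q6 -0.66 F [-1.1 -0.9  3.3] open 6.4 grip 39.0
turn [ 0.    0.01 -0.06] shift [ 0.001 -0.008  0.005] tool x/y dirs [-0.33  0.94  0.  ] [0.94 0.33 0.  ]
[-0.17705931  0.16872377  0.05919391]
```

Request:
{"fn": "jog_arm", "kwargs": {"commands": [-0.1,0,0,0,0,0,0,-0.2,0,0,0,0,0,0,-0.3,0,0,0,0,0,0,-0.3,0,0,0,0,0,0,-0.3,0,0,0,0,0,0,-0.3,0,0,0,0,0,0,-0.3,0,0,0,0,0,0,-0.3,0,0,0,0,0,0,0,0,0,0,0,0,0]}}

```text
t: 7.08
tool_pos: [0.5443, -0.213, 0.045]
tool_rot: [1.829, 2.553, -0.0]
contact_force: [0.5, 0.1, -0.8]
opening: 0.0065
grip_force: 39.0
```

```bash
python3 -c "
from h import *
plan(stand_pt(-.018,-.187,.007),ST[2])
c=stand_pt(0,-.15,0)[:2]
for n in('top','scene'):
    im=eyes.get_image(n)
    for d in(.05,.1):
        P=cloud(im,stand_pt(0,-.187+d,0)[:2],.02,.03,.085); print(n,d,len(P), P.mean(0) if len(P) else '', loc(P,*ST).mean(0) if len(P) else '')
    cv2.imwrite('pics/d_%s.png'%n,cv2.resize(im['image'][170:290,270:430,::-1],(800,600),interpolation=cv2.INTER_CUBIC))
"
```

```text
t 7.08 pos [ 0.5443 -0.213   0.045 ] q6 -0.83 F [ 0.5  0.1 -0.8] open 6.5 grip 39.0
turn [ 0.    0.   -0.07] shift [ 0.021 -0.291  0.633] tool x/y dirs [-0.33  0.94  0.  ] [0.94 0.33 0.  ]
top 0.05 6 [ 0.52562695 -0.14723738  0.06020783] [ 0.00339314 -0.12001155  0.06020783]
top 0.1 67 [ 0.51347446 -0.12345513  0.05974797] [-0.00027286 -0.09355708  0.05974797]
scene 0.05 62 [ 0.52927667 -0.16295754  0.05857954] [ 0.00167649 -0.13605827  0.05857954]
scene 0.1 49 [ 0.51489444 -0.12173187  0.05793337] [ 0.00163439 -0.09239589  0.05793337]
```

View pics/d_scene.png

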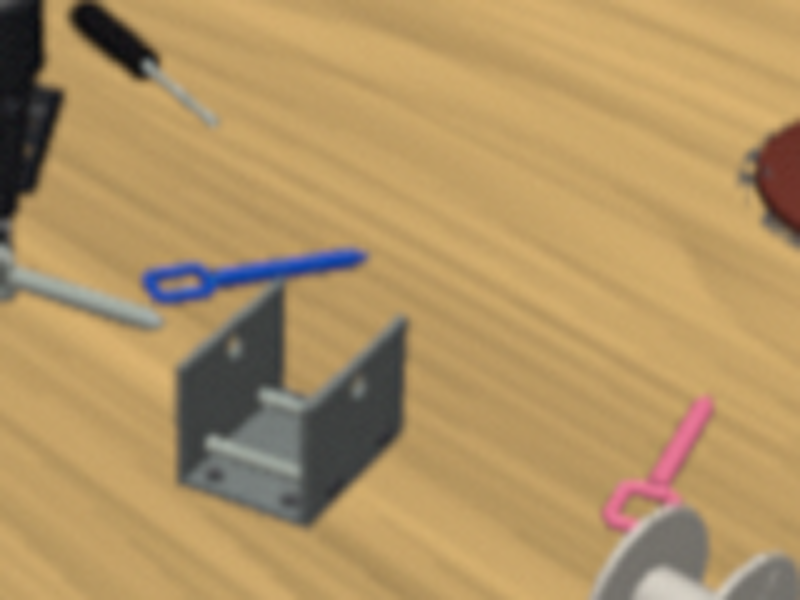

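Request:
{"fn": "jog_arm", "kwargs": {"commands": [0,-0.097,0.21,0,0,0,0,0,-0.097,0.21,0,0,0,0,0,-0.097,0.21,0,0,0,0,0,0,0,0,0,0,0,0,0,0,0,0,0,0,0,0,0,0,0,0,60,0,0,0,0,0,0,60,0,0,0,0,0,0,60,0,0,-0.2,0,0,0,60,0,0,-0.5,0,0,0,60,0,0,-0.8,0,0,0,60,0,0,-0.8,0,0,0,60]}}

```text
t: 8.68
tool_pos: [0.5273, -0.2171, 0.1472]
tool_rot: [1.827, 2.555, 0.0]
contact_force: [0.5, -0.6, -0.3]
opening: 0.06
grip_force: 0.0
```

```bash
python3 -c "
from h import *
plan([.489,.2325,.14],.087+np.pi/2)
im=eyes.get_image('top'); save(im,'lay_top.png')
for n in('top','scene'):
    im=eyes.get_image(n)
    for r in nets.silhouettes(n,'spindle'):
        P,_,_=world(im,r['mask']); print(n,round(r['p'],2),np.round(r['bbox']),np.median(P,0).round(3),P[:,2].max().round(3),im['image'][r['mask']].mean(0).round())
"
```

```text
t 8.68 pos [ 0.5273 -0.2171  0.1472] q6 -0.85 F [ 0.5 -0.6 -0.3] open 60.0 grip 0.0
turn [ 0.000e+00  1.000e-02 -1.329e+01] shift [-0.015  7.521  0.121] tool x/y dirs [-1.   -0.09 -0.  ] [-0.09  1.    0.  ]
top 0.78 [164. 162. 190. 216.] [0.675 0.327 0.01 ] 0.018 [ 49.  63. 113.]
top 0.63 [369. 253. 387. 264.] [ 0.49  -0.138  0.011] 0.018 [117. 122. 112.]
top 0.57 [257. 295. 287. 349.] [0.358 0.103 0.01 ] 0.018 [168.  96. 106.]
scene 0.68 [265. 229. 306. 245.] [ 0.5   -0.197  0.009] 0.016 [156. 151. 132.]
scene 0.63 [299. 220. 345. 231.] [ 0.392 -0.18   0.01 ] 0.017 [ 66.  86. 151.]
scene 0.6 [355. 361. 416. 389.] [0.663 0.333 0.01 ] 0.014 [ 40.  76. 159.]
scene 0.48 [393. 251. 417. 272.] [0.354 0.104 0.01 ] 0.014 [206. 112. 129.]
```

Request:
{"fn": "jog_arm", "kwargs": {"commands": [0,0,0,0,0,-0.95,75,0,0,0,0,0,-0.95,75,0,0,0,0,0,-0.95,75,0,0,0,0,0,-0.95,75,0,0,0,0,0,-0.95,75,0,0,0,0,0,-0.95,75,0,0,0,0,0,-0.95,75,0,0,0,0,0,-0.95,75,0,0,0,0,0,-0.95,75,0,0,0,0,0,-0.95,75,0,0,0,0,0,-0.95,75,0,0,0,0,0,-0.95,75,0,0,0,0,0,-0.95,75,0,0,0,0,0,-0.95,75]}}

```text
t: 10.68
tool_pos: [0.5261, -0.2165, 0.1427]
tool_rot: [0.143, -3.135, -0.004]
contact_force: [0.6, 0.4, 0.3]
opening: 0.0748
grip_force: 0.0
```

Request:
{"fn": "jog_arm", "kwargs": {"commands": [0,0.75,0,0,0,0,75,0,0.75,0,0,0,0,75,0,0.75,0,0,0,0,75,0,0.75,0,0,0,0,75,0,0.75,0,0,0,0,75,0,0.75,0,0,0,0,75,0,0.75,0,0,0,0,75,0,0.75,0,0,0,0,75,0,0.75,0,0,0,0,75,0,0.75,0,0,0,0,75,0,0,0,0,0,0,75,0,0,0,0,0,0,75]}}

```text
t: 12.18
tool_pos: [0.4868, 0.2305, 0.1435]
tool_rot: [0.139, -3.136, 0.002]
contact_force: [0.6, 0.2, -0.2]
opening: 0.0751
grip_force: 0.0
```

```bash
python3 -c "
from h import *
plan([.489,.2325,.083],.087+np.pi/2)
im=eyes.get_image('top'); cv2.imwrite('pics/t2.png',cv2.resize(im['image'][180:330,280:480,::-1],(800,600),interpolation=cv2.INTER_CUBIC))
ims=[eyes.get_image(c) for c in('top','scene')]
sd=lambda P,v: spin(loc(P,v[0],v[1],v[2],.006),True)
for im in ims:
    for a in (.4,):
      P=cloud(im,[.505,-.19],.1,.004,.03); P=P[P[:,1]<-.1]; P=P[np.hypot(P[:,0]-.4,P[:,1]+.19)>.06]; print(len(P),P.min(0),P.max(0),[np.round(q,4) for q in fit(sd,P,[.515,-.19,.35])])
"
```

```text
t 12.18 pos [0.4868 0.2305 0.1435] q6 -1.35 F [ 0.6  0.2 -0.2] open 75.1 grip 0.0
turn [-0.01 -0.03  0.02] shift [-0.039  0.03   1.008] tool x/y dirs [-1.   -0.09 -0.  ] [-0.09  1.    0.  ]
557 [ 0.42638849 -0.28861604  0.00400095] [ 0.60445884 -0.10030059  0.01955786] [array([ 0.5044, -0.2002,  0.2311]), np.float64(0.0027)]
209 [ 0.46567038 -0.28691495  0.00401149] [ 0.57640173 -0.10627342  0.01520788] [array([ 0.5018, -0.1999,  0.2028]), np.float64(0.0015)]
```

View pics/t2.png

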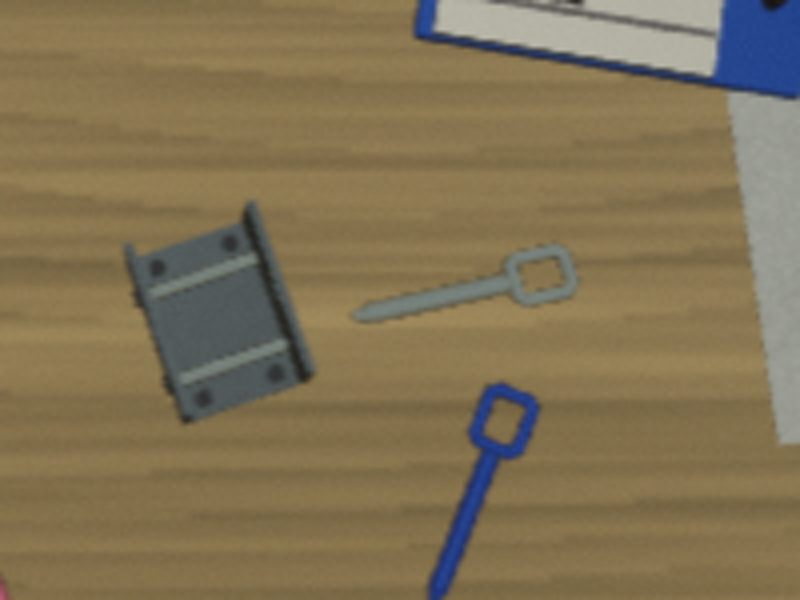

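The spindle lies flat, loop at (540,275) and tip at (355,315), well clear of the blue look-alike and the breadboard. Now the reel.

Request:
{"fn": "jog_arm", "kwargs": {"commands": [-0.03,0.03,0.3,0,0,0,75,0,0,0.35,0,0,0,75,0,0,0.35,0,0,0,75,0,0,0,0,0,0,75,0,0,0,0,0,0,45,0,0,0,0,0,0,45,0,0,0,0,0,0,45,0,0,0,0,0,0,45], "newtons": 30}}

```text
t: 13.32
tool_pos: [0.4899, 0.2332, 0.0858]
tool_rot: [-0.139, 3.137, 0.0]
contact_force: [-0.5, 0.2, 1.3]
opening: 0.053
grip_force: 35.3
```

```bash
python3 -c "
from h import *
plan([.489,.2325,.083],.087+np.pi/2)"
```

```text
t 13.32 pos [0.4899 0.2332 0.0858] q6 -1.35 F [-0.5  0.2  1.3] open 53.0 grip 35.3
turn [0.   0.02 0.01] shift [ 0.016 -0.01   0.047] tool x/y dirs [-1.   -0.09 -0.  ] [-0.09  1.    0.  ]
```

Request:
{"fn": "jog_arm", "kwargs": {"commands": [0,0,-0.2,0,0,0,45,0,0,-0.4,0,0,0,45,0,0,-0.5,0,0,0,45,0,0,-0.5,0,0,0,45,0,0,0,0,0,0,45]}}

```text
t: 13.95
tool_pos: [0.4912, 0.2337, 0.1847]
tool_rot: [-0.138, 3.132, 0.003]
contact_force: [-0.0, 1.5, -1.4]
opening: 0.0533
grip_force: 35.0
```

```bash
python3 -c "
from h import *
plan(stand_pt(0.0005,0,.17),ST[2]+np.pi/2)
ims=[eyes.get_image(c) for c in('top','scene')]
o=ctrl.get_obs()['tool_pos']
for im in ims:
    P=cloud(im,o[:2],.07,.07,.16); P=P[P[:,2]<.165]; print(len(P),[np.round(a,4) for a in fit(lambda P,v:reel_sdf(P,v,zc=o[2]-.028),P,[*o[:2],.087,0])])
"
```

```text
t 13.95 pos [0.4912 0.2337 0.1847] q6 -1.35 F [-0.   1.5 -1.4] open 53.3 grip 35.0
turn [ 0.01  0.07 -2.46] shift [ 1.591 -4.184  0.244] tool x/y dirs [-0.94 -0.33 -0.  ] [-0.33  0.94  0.  ]
79 [array([4.914e-01, 2.327e-01, 8.580e-02, 1.000e-04]), np.float64(0.0003)]
709 [array([0.4881, 0.2334, 0.0879, 0.0016]), np.float64(0.0007)]
```

Request:
{"fn": "jog_arm", "kwargs": {"commands": [0,0,0,0,0,-0.82,45,0,0,0,0,0,-0.82,45,0,0,0,0,0,-0.82,45,0.1,-0.26,0,0,0,0,45,0.2,-0.52,0,0,0,0,45,0.2,-0.52,0,0,0,0,45,0.2,-0.52,0,0,0,0,45,0.2,-0.52,0,0,0,0,45,0.2,-0.52,0,0,0,0,45,0.2,-0.52,0,0,0,0,45,0.2,-0.52,0,0,0,0,45,0.18,-0.26,0,0,0,0,45,0,0,0,0,0,0,45,0,0,0,0,0,0,45,0,0,0,0,0,0,45]}}

```text
t: 15.92
tool_pos: [0.4758, -0.0353, 0.1807]
tool_rot: [0.523, -3.097, -0.0]
contact_force: [-0.2, -0.0, -0.5]
opening: 0.0534
grip_force: 35.0
```

```bash
python3 -c "
from h import *
plan(stand_pt(0.0005,0,.0813),ST[2]+np.pi/2)
ims=[eyes.get_image(c) for c in('top','scene')]
o=ctrl.get_obs()['tool_pos']
for im in ims:
    P=cloud(im,o[:2],.07,.085,.165); print(len(P),[np.round(a,4) for a in fit(lambda P,v:reel_sdf(P,v,zc=o[2]-.028),P,[*o[:2],.33,0])])
"
```

```text
t 15.93 pos [ 0.4758 -0.0353  0.1807] q6 -2.14 F [-0.2 -0.  -0.5] open 53.4 grip 35.0
turn [ 0. -0.  0.] shift [-0.123 -0.035  1.657] tool x/y dirs [-0.94 -0.33 -0.  ] [-0.33  0.94  0.  ]
63 [array([ 0.4761, -0.0344,  0.3387, -0.0011]), np.float64(0.0002)]
620 [array([ 0.4743, -0.0357,  0.3339, -0.    ]), np.float64(0.0008)]
```

Request:
{"fn": "jog_arm", "kwargs": {"commands": [-0.123,-0.035,0,0,0,0,45,0,0,0.2,0,0,0,45,0,0,0.3,0,0,0,45,0,0,0.3,0,0,0,45,0,0,0.3,0,0,0,45,0,0,0.2,0,0,0,45,0,0,0.15,0,0,0,45,0,0,0.1,0,0,0,45,0,0,0.05,0,0,0,45,0,0,0,0,0,0,45,0,0,0,0,0,0,45]}}

```text
t: 17.4
tool_pos: [0.484, -0.0355, 0.0855]
tool_rot: [-0.522, 3.097, -0.001]
contact_force: [-0.6, 0.1, -1.3]
opening: 0.0535
grip_force: 35.0
```

```bash
python3 -c "
from h import *
plan(stand_pt(0.0005,0,.0813),ST[2]+np.pi/2)"
```

```text
t 17.4 pos [ 0.484  -0.0355  0.0855] q6 -2.13 F [-0.6  0.1 -1.3] open 53.5 grip 35.0
turn [-0.    0.01 -0.01] shift [0.005 0.013 0.071] tool x/y dirs [-0.94 -0.33 -0.  ] [-0.33  0.94  0.  ]
```

Lower the last 4 mm, release and lift away.

Request:
{"fn": "jog_arm", "kwargs": {"commands": [0,0.01,0.03,0,0,0,45,0,0,0.03,0,0,0,45,0,0,0,0,0,0,45,0,0,0,0,0,0,70,0,0,0,0,0,0,70,0,0,0,0,0,0,70,0,0,-0.1,0,0,0,70,0,0,-0.4,0,0,0,70,0,0,-0.6,0,0,0,70,0,0,-0.6,0,0,0,70]}}

```text
t: 18.65
tool_pos: [0.4833, -0.0348, 0.1848]
tool_rot: [-0.523, 3.098, -0.0]
contact_force: [0.9, -1.1, 0.4]
opening: 0.0698
grip_force: 0.0
```

```bash
python3 -c "
from h import *
ims=[eyes.get_image(c) for c in('top','scene')]
sd=lambda P,v: spin(loc(P,v[0],v[1],v[2],.006),True)
for im in ims:
    P=cloud(im,ST[:2],.07,.072,.12); P=P[P[:,2]<.105]
    if len(P)>20: v,e=fit(lambda P,v:reel_sdf(P,v,zc=.0535),P,[*ST[:2],.33,0]); print('reel',len(P),v.round(4),loc(np.array([[v[0],v[1],0]]),*ST).round(4),e)
    P=cloud(im,[.503,-.19],.1,.004,.02); L=loc(P,.503,-.2,.21); P=P[(abs(L[:,0])<.025)&(L[:,1]>-.05)&(L[:,1]<.1)]
    print(len(P),[np.round(q,4) for q in fit(sd,P,[.503,-.2,.21])])
v=np.array([.503,-.2,.21]); plan([v[0]+.02*np.sin(v[2]),v[1]-.02*np.cos(v[2]),.12],v[2])
save(ims[1],'s3.png')
"
```

```text
reel 100 [ 0.4853 -0.0327  0.3435  0.0032] [[0.0029 0.0014 0.    ]] 0.0008302395724186116
323 [array([ 0.5045, -0.2027,  0.2211]), np.float64(0.0014)]
reel 266 [ 0.4848 -0.0337  0.3271  0.0007] [[0.0021 0.0006 0.    ]] 0.0007662377244000247
193 [array([ 0.5027, -0.2   ,  0.2104]), np.float64(0.0015)]
t 18.75 pos [ 0.4864 -0.0355  0.1892] q6 -2.13 F [0.9 0.1 1.5] open 69.8 grip 0.0
turn [ -0.1    0.03 -14.46] shift [3.073 0.301 1.154] tool x/y dirs [ 0.21 -0.98  0.  ] [-0.98 -0.21  0.  ]
```

View pics/s3.png

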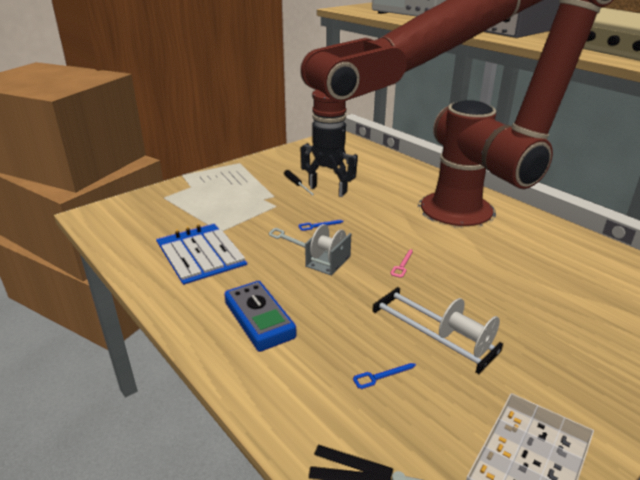

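The narrow reel sits in the stand at about (325,245) and the spindle still lies on the bench at (290,238). To stay within joint 6's range I'll turn the other way.

Request:
{"fn": "jog_arm", "kwargs": {"commands": [0,0,0,0,0,1,55,0,0,0,0,0,1,55,0,0,0,0,0,1,55,0,0,0,0,0,1,55,0,0,0,0,0,1,55,0,0,0,0,0,1,55,0,0,0,0,0,1,55,0,0,0,0,0,1,55,0,0,0,0,0,1,55,0,0,0,0,0,1,55,0,0,0,0,0,1,55,0,0,0,0,0,1,55,0,0,0,0,0,1,55,0,0,0,0,0,1,55,0,0,0,0,0,1,55,0,0,0,0,0,1,55,0,0,0,0,0,1,55]}}

```text
t: 20.88
tool_pos: [0.4831, -0.0348, 0.1828]
tool_rot: [-1.986, -2.433, 0.001]
contact_force: [-0.1, -0.1, -0.1]
opening: 0.0548
grip_force: 0.0
```

Request:
{"fn": "jog_arm", "kwargs": {"commands": [-0.5,-0.05,0,0,0,0,55,-0.5,-0.05,0,0,0,0,55,-0.5,-0.05,0.1,0,0,0,55,-0.5,-0.05,0.2,0,0,0,55,-0.5,-0.05,0.3,0,0,0,55,-0.5,-0.05,0.3,0,0,0,55,0,0,0.2,0,0,0,55,0,0,0,0,0,0,55,0,0,0,0,0,0,55]}}

```text
t: 22.0
tool_pos: [0.5027, -0.214, 0.1179]
tool_rot: [1.981, 2.438, 0.0]
contact_force: [-0.3, -0.6, -0.4]
opening: 0.0551
grip_force: 0.0
```

```bash
python3 -c "
from h import *
v=np.array([.5036,-.2013,.2145]); plan([v[0]+.02*np.sin(v[2]),v[1]-.02*np.cos(v[2]),.002],v[2])
ims=[eyes.get_image(c) for c in('top','scene')]
for im in ims:
    P=cloud(im,ST[:2],.07,.072,.12); P=P[P[:,2]<.105]
    v,e=fit(lambda P,v:reel_sdf(P,v,zc=.0535),P,[*ST[:2],.33,0]); print('reel',len(P),v.round(4),loc(np.array([[v[0],v[1],0]]),*ST).round(4),e)
"
```

```text
t 22.0 pos [ 0.5027 -0.214   0.1179] q6 -0.74 F [-0.3 -0.6 -0.4] open 55.1 grip 0.0
turn [ 0.01  0.   -0.09] shift [-0.13   0.06   1.932] tool x/y dirs [-0.21  0.98  0.  ] [0.98 0.21 0.  ]
reel 224 [ 0.4832 -0.0337  0.3325  0.0019] [[0.0006 0.0011 0.    ]] 0.0007343870014382111
reel 273 [ 4.842e-01 -3.400e-02  3.346e-01 -2.000e-04] [[0.0014 0.0006 0.    ]] 0.0007716411255773697
```

Request:
{"fn": "jog_arm", "kwargs": {"commands": [-0.065,0.03,0.3,0,0,0,55,-0.065,0.03,0.4,0,0,0,55,0,0,0.4,0,0,0,55,0,0,0.4,0,0,0,55,0,0,0.3,0,0,0,55,0,0,0.1,0,0,0,55,0,0,0.04,0,0,0,55,0,0,0,0,0,0,55,0,0,0,0,0,0,55]}}

```text
t: 23.22
tool_pos: [0.5082, -0.222, 0.002]
tool_rot: [1.981, 2.436, 0.0]
contact_force: [-0.3, 0.0, 0.5]
opening: 0.0552
grip_force: 0.0
```

```bash
python3 -c "
from h import *
v=np.array([.5036,-.2013,.2145]); plan([v[0]+.02*np.sin(v[2]),v[1]-.02*np.cos(v[2]),.0],v[2])
im=eyes.get_image('scene');cv2.imwrite('pics/s4.png',cv2.resize(im['image'][200:275,250:350,::-1],(800,600),interpolation=cv2.INTER_CUBIC))"
```

```text
t 23.23 pos [ 0.5082 -0.222   0.002 ] q6 -0.75 F [-0.3  0.   0.5] open 55.2 grip 0.0
turn [ 0.01  0.01 -0.09] shift [ 0.021 -0.002  0.033] tool x/y dirs [-0.21  0.98  0.  ] [0.98 0.21 0.  ]
```

View pics/s4.png

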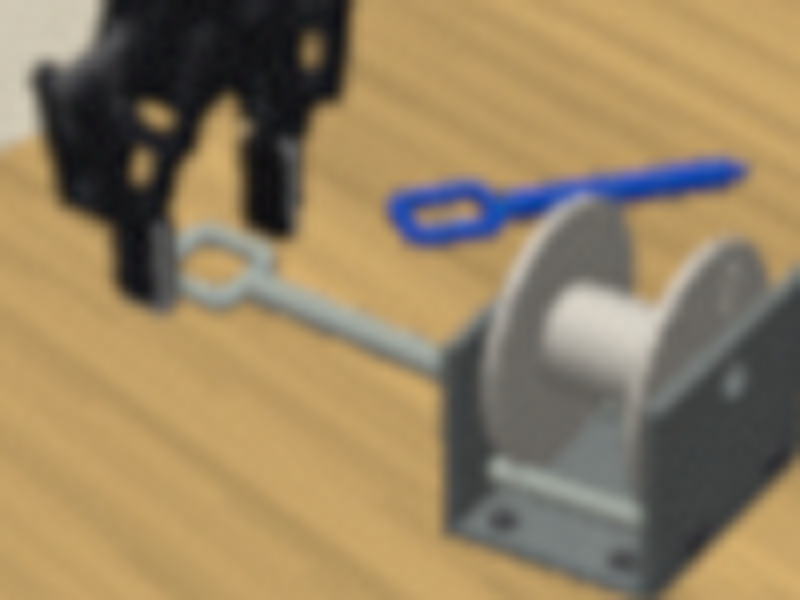

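Both fingers stand either side of the steel loop (centre about (222,265)), perhaps 2 mm behind its middle. I'll nudge forward, close, then check.

Request:
{"fn": "jog_arm", "kwargs": {"commands": [0.035,0,0.035,0,0,0,55,0,0,0,0,0,0,40,0,0,0,0,0,0,25,0,0,0,0,0,0,25,0,0,0,0,0,0,25,0,0,0,0,0,0,25], "newtons": 70}}

```text
t: 24.02
tool_pos: [0.5078, -0.2199, -0.0002]
tool_rot: [1.982, 2.436, 0.001]
contact_force: [-0.5, 0.3, 5.4]
opening: 0.0305
grip_force: 71.4
```

```bash
python3 -c "
from h import *
plan(stand_pt(0,-.15,.06),ST[2])"
```

```text
t 24.02 pos [ 5.078e-01 -2.199e-01 -2.000e-04] q6 -0.75 F [-0.5  0.3  5.4] open 30.5 grip 71.4
turn [ 0.01  0.01 -1.3 ] shift [ 0.546  0.621 -1.004] tool x/y dirs [-0.33  0.94  0.  ] [0.94 0.33 0.  ]
```

Request:
{"fn": "jog_arm", "kwargs": {"commands": [0,0,-0.1,0,0,0,25,0,0,-0.25,0,0,0,25,0,0,-0.3,0,0,0,25,0,0,-0.2,0,0,-0.65,25,0,0,0,0,0,-0.65,25,0,0,0,0,0,0,25]}}

```text
t: 24.78
tool_pos: [0.5076, -0.2199, 0.0513]
tool_rot: [1.82, 2.559, 0.0]
contact_force: [0.7, -0.6, -1.0]
opening: 0.03
grip_force: 69.3
```

```bash
python3 -c "
from h import *
plan(stand_pt(0.0005,-.17,.0508),ST[2])
o=ctrl.get_obs()['tool_pos']
ims=[eyes.get_image(c) for c in('top','scene')]
def sd(P,v):
    p=loc(P,v[0],v[1],v[2],o[2]+.0062+v[3]); c,s=np.cos(v[4]),np.sin(v[4])
    return spin(np.stack([p[:,0],c*p[:,1]+s*p[:,2],-s*p[:,1]+c*p[:,2]],1),True)
for im in ims:
    P=cloud(im,o[:2],.15,o[2]-.01,o[2]+.025); L=loc(P,o[0],o[1],ST[2]); P=P[(abs(L[:,0])<.03)&(L[:,1]>.012)&(L[:,1]<.115)]
    v,e=fit(sd,P,[*stand_pt(.0,0,0)[:2]*0+o[:2]+.02*np.array([-.33,.94]),ST[2],0,0]); print(len(P),v.round(4),e.round(4),'rel tcp',loc(np.array([[v[0],v[1],0]]),o[0],o[1],ST[2]).round(4),'tip stand',loc(np.array([[v[0]-.092*np.sin(v[2]),v[1]+.092*np.cos(v[2]),0]]),*ST).round(4), 'tip z',o[2]+.0062+v[3]+.092*np.sin(v[4]))
"
```

```text
t 24.77 pos [ 0.5076 -0.2199  0.0513] q6 -0.88 F [ 0.7 -0.6 -1. ] open 30.0 grip 69.3
turn [ 0.01  0.01 -0.01] shift [0.212 0.633 0.008] tool x/y dirs [-0.33  0.94  0.  ] [0.94 0.33 0.  ]
103 [ 0.5028 -0.2012  0.3532  0.0017 -0.025 ] 0.0009 rel tcp [[0.0016 0.0193 0.    ]] tip stand [[-0.0376 -0.0715  0.    ]] tip z 0.05686104424998841
157 [ 0.5014 -0.2046  0.3245  0.001  -0.    ] 0.0013 rel tcp [[-0.0008  0.0165  0.    ]] tip stand [[-0.0373 -0.0742  0.    ]] tip z 0.05849503488912998
```

Request:
{"fn": "jog_arm", "kwargs": {"commands": [0.05,0.15,0,0,0,0,25,0.05,0.18,0,0,0,0,25,0.05,0.18,0,0,0,0,25,0.06,0.123,0.01,0,0,0,25,0,0,0,0,0,0,25,0,0,0,0,0,0,25,0,0,0,0,0,0,25]}}

```text
t: 25.75
tool_pos: [0.5386, -0.1954, 0.0493]
tool_rot: [-1.82, -2.56, 0.0]
contact_force: [1.0, -0.3, -1.5]
opening: 0.0302
grip_force: 69.3
```

```bash
cat > s.py <<'E'
from h import *
plan(stand_pt(0.0005,-.058,.0508),ST[2])
o=ctrl.get_obs()['tool_pos']
ims=[eyes.get_image(c) for c in('top','scene')]
def sd(P,v):
    p=loc(P,v[0],v[1],v[2],o[2]+.0062+v[3]); c,s=np.cos(v[4]),np.sin(v[4])
    return spin(np.stack([p[:,0],c*p[:,1]+s*p[:,2],-s*p[:,1]+c*p[:,2]],1),True)
for im in ims:
    P=cloud(im,o[:2],.15,o[2]-.01,o[2]+.025); L=loc(P,o[0],o[1],ST[2]); P=P[(abs(L[:,0])<.03)&(L[:,1]>.012)&(L[:,1]<.107)]
    v,e=fit(sd,P,[*o[:2]+.02*np.array([-.33,.94]),ST[2],0,0]); print(len(P),v.round(4),e.round(4),'rel tcp',loc(np.array([[v[0],v[1],0]]),o[0],o[1],ST[2]).round(4),'tip stand',loc(np.array([[v[0]-.092*np.sin(v[2]),v[1]+.092*np.cos(v[2]),0]]),*ST).round(4), 'tip z',o[2]+.0062+v[3]+.092*np.sin(v[4]))
im=ims[1]; cv2.imwrite('pics/s5.png',cv2.resize(im['image'][200:290,250:370,::-1],(800,600),interpolation=cv2.INTER_CUBIC))
E
python3 s.py
```

```text
t 25.75 pos [ 0.5386 -0.1954  0.0493] q6 -0.81 F [ 1.  -0.3 -1.5] open 30.2 grip 69.3
turn [-0. -0. -0.] shift [ 1.862  0.01  -0.025] tool x/y dirs [-0.33  0.94  0.  ] [0.94 0.33 0.  ]
95 [ 0.5315 -0.1805  0.2976  0.0009 -0.0008] 0.0009 rel tcp [[-0.0018  0.0163  0.    ]] tip stand [[ 0.0015 -0.0615  0.    ]] tip z 0.0563060721696893
161 [ 0.5324 -0.1794  0.3377  0.0019 -0.0189] 0.0011 rel tcp [[-0.0007  0.0171  0.    ]] tip stand [[-0.0011 -0.0606  0.    ]] tip z 0.055662979312742805
```

View pics/s5.png

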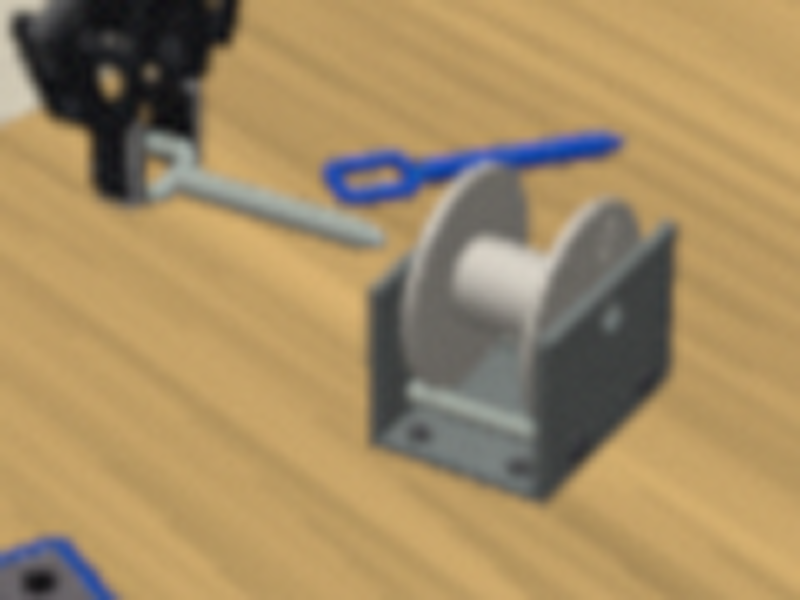

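Held straight, with the tip at (380,240) in front of the hole. Inserting in stages.

Request:
{"fn": "jog_arm", "kwargs": {"commands": [0,0.01,-0.025,0,0,0,25,0,0,0,0,0,0,25,0.15,0,0,0,0,0,25,0.15,0,0,0,0,0,25,0.1,0,0,0,0,0,25,0.1,0,0,0,0,0,25,0.1,0,0,0,0,0,25,0,0,0,0,0,0,25,0,0,0,0,0,0,25]}}

```text
t: 26.98
tool_pos: [0.5276, -0.1611, 0.0508]
tool_rot: [1.82, 2.561, -0.0]
contact_force: [-0.6, 0.0, -0.7]
opening: 0.0306
grip_force: 69.3
```

```bash
python3 -c "
from h import *
plan(stand_pt(0.0005,-.055,.0508),ST[2]); print(ctrl.get_obs()['wrist_torque'])"
```

```text
t 26.98 pos [ 0.5276 -0.1611  0.0508] q6 -0.77 F [-0.6  0.  -0.7] open 30.6 grip 69.3
turn [-0.  0.  0.] shift [ 1.312e+00 -3.000e-03  1.000e-03] tool x/y dirs [-0.33  0.94  0.  ] [0.94 0.33 0.  ]
[-0.0901914   0.01342254  0.05965212]
```

Request:
{"fn": "jog_arm", "kwargs": {"commands": [0.1,0,0,0,0,0,25,0.1,0,0,0,0,0,25,0.1,0,0,0,0,0,25,0.1,0,0,0,0,0,25,0.1,0,0,0,0,0,25,0.1,0,0,0,0,0,25,0,0,0,0,0,0,25]}}

```text
t: 27.85
tool_pos: [0.5155, -0.1264, 0.0507]
tool_rot: [-1.819, -2.561, -0.0]
contact_force: [-0.4, 0.4, -1.7]
opening: 0.0305
grip_force: 69.3
```

```bash
python3 -c "
from h import *
plan(stand_pt(0.0005,-.055,.0508),ST[2]); print(ctrl.get_obs()['wrist_torque'])"
```

```text
t 27.85 pos [ 0.5155 -0.1264  0.0507] q6 -0.72 F [-0.4  0.4 -1.7] open 30.5 grip 69.3
turn [-0.   -0.    0.01] shift [ 0.701 -0.003 -0.002] tool x/y dirs [-0.33  0.94  0.  ] [0.94 0.33 0.  ]
[-0.07287236  0.04073513  0.04472312]
```

Request:
{"fn": "jog_arm", "kwargs": {"commands": [0.1,0,0,0,0,0,25,0.1,0,0,0,0,0,25,0.1,0,0,0,0,0,25,0.1,0,0,0,0,0,25,0.1,0,0,0,0,0,25,0.1,0,0,0,0,0,25,0,0,0,0,0,0,25]}}

```text
t: 28.72
tool_pos: [0.5033, -0.092, 0.0505]
tool_rot: [-1.818, -2.559, -0.001]
contact_force: [-1.6, -0.2, -2.1]
opening: 0.03
grip_force: 69.3
```

```bash
python3 -c "
from h import *
plan(stand_pt(0.0005,-.055,.0508),ST[2]); print(ctrl.get_obs()['wrist_torque'])"
```

```text
t 28.73 pos [ 0.5033 -0.092   0.0505] q6 -0.66 F [-1.6 -0.2 -2.1] open 30.0 grip 69.3
turn [-0.01 -0.02  0.01] shift [ 0.092  0.002 -0.005] tool x/y dirs [-0.33  0.94  0.  ] [0.94 0.33 0.  ]
[-0.2051784   0.44868413  0.07699293]
```

Request:
{"fn": "jog_arm", "kwargs": {"commands": [0.05,0,0,0,0,0,25,0.04,0,0,0,0,0,25,0,0,0,0,0,0,25]}}

```text
t: 29.1
tool_pos: [0.5018, -0.0878, 0.0507]
tool_rot: [-1.82, -2.56, 0.0]
contact_force: [-3.7, -2.6, -1.7]
opening: 0.0302
grip_force: 69.5
```

Request:
{"fn": "jog_arm", "kwargs": {"commands": [0.04,0,0,0,0,0,25,0,0,0,0,0,0,25]}}

```text
t: 29.35
tool_pos: [0.5013, -0.0864, 0.0508]
tool_rot: [1.819, 2.56, -0.002]
contact_force: [-3.5, -6.0, -2.5]
opening: 0.0306
grip_force: 69.5
```

```bash
cat > f.py <<'E'
from h import *
plan(stand_pt(0.0005,-.055,.0508),ST[2]); print(ctrl.get_obs()['wrist_torque'])
for n in('top','scene'):
    im=eyes.get_image(n); P,_,_=world(im); L=loc(P,*ST); Q=L[(abs(L[:,0])<.009)&(abs(L[:,2]-.057)<.009)&(L[:,1]>.042)&(L[:,1]<.07)]
    print(n,len(Q),'tip y',np.sort(Q[:,1])[-3:].round(4) if len(Q) else '')
    P=cloud(im,ST[:2],.07,.072,.12); P=P[(P[:,2]<.105)]; P=P[abs(loc(P,*ST)[:,1])<.034]
    v,e=fit(lambda P,v:reel_sdf(P,v,zc=.0535),P,[*ST[:2],.33,0]); print('reel',len(P),v.round(4),loc(np.array([[v[0],v[1],0]]),*ST).round(4),e)
cv2.imwrite('pics/s6.png',cv2.resize(im['image'][200:290,250:370,::-1],(800,600),interpolation=cv2.INTER_CUBIC))
E
python3 f.py
```

```text
t 29.35 pos [ 0.5013 -0.0864  0.0508] q6 -0.65 F [-3.5 -6.  -2.5] open 30.6 grip 69.5
turn [-0.01  0.02  0.  ] shift [-0.008  0.001  0.001] tool x/y dirs [-0.33  0.94  0.  ] [0.94 0.33 0.  ]
[-1.07980185  0.37373532  0.05754555]
top 23 tip y [0.0524 0.0531 0.0538]
reel 125 [ 0.4809 -0.0287  0.336   0.0033] [[0.0001 0.0066 0.    ]] 0.0006518206562836776
scene 18 tip y [0.053  0.0537 0.0539]
reel 279 [ 0.4821 -0.0287  0.3518  0.0026] [[0.0012 0.0062 0.    ]] 0.0006869499514822273
```

Request:
{"fn": "jog_arm", "kwargs": {"commands": [0.04,0,0,0,0,0,25,0,0,0,0,0,0,25]}}

```text
t: 29.7
tool_pos: [0.5013, -0.0862, 0.0511]
tool_rot: [1.816, 2.557, -0.006]
contact_force: [-0.7, -13.4, -4.7]
opening: 0.0306
grip_force: 69.7
```

```bash
python3 f.py
```

```text
t 29.7 pos [ 0.5013 -0.0862  0.0511] q6 -0.65 F [ -0.7 -13.4  -4.7] open 30.6 grip 69.7
turn [-0.    0.07  0.01] shift [-0.01   0.     0.005] tool x/y dirs [-0.33  0.94  0.  ] [0.94 0.33 0.  ]
[-2.31392195  0.04152259 -0.01752281]
top 24 tip y [0.0524 0.0531 0.0539]
reel 130 [ 0.4812 -0.0286  0.3459  0.0027] [[0.0004 0.0067 0.    ]] 0.00043763804353204663
scene 21 tip y [0.0513 0.0518 0.0543]
reel 286 [ 0.484  -0.0284  0.3367  0.0026] [[0.0031 0.0059 0.    ]] 0.0007133257373754497
```

View pics/s6.png

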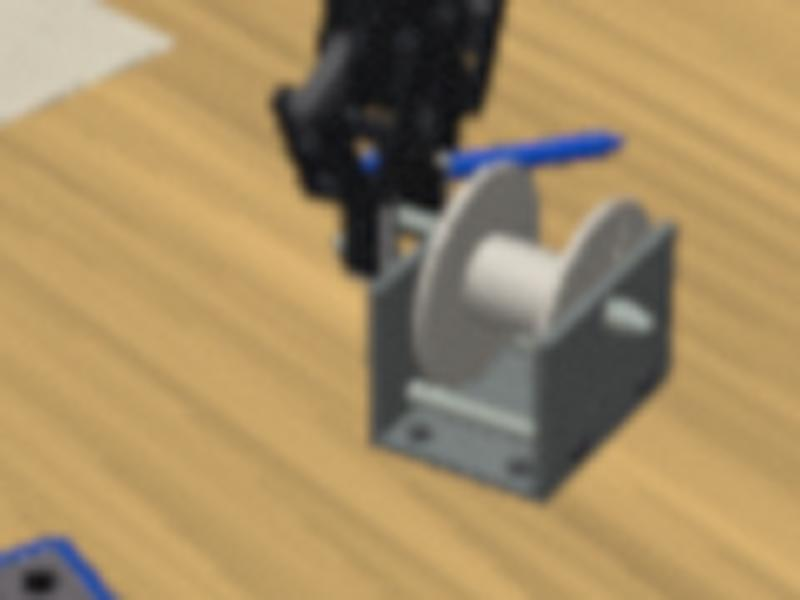

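The tip shows through the far cheek at (630,315), and the force rises with no further travel, so the loop is home. I'll relieve the push, let go and withdraw upward.

Request:
{"fn": "jog_arm", "kwargs": {"commands": [-0.04,0,0,0,0,0,25,0,0,0,0,0,0,40,0,0,0,0,0,0,55,0,0,0,0,0,0,55,0,0,-0.1,0,0,0,55,0,0,-0.3,0,0,0,55,0,0,-0.6,0,0,0,55,0,0,-0.8,0,0,0,55,-0.7,0,-0.5,0,0,0,55,-0.8,0,0,0,0,0,55,-0.7,0,0,0,0,0,55,0,0,0,0,0,0,55,0,0,0,0,0,0,55,0,0,0,0,0,0,55]}}

```text
t: 31.55
tool_pos: [0.5446, -0.2092, 0.1892]
tool_rot: [1.819, 2.562, 0.0]
contact_force: [-0.8, 0.7, 0.3]
opening: 0.0552
grip_force: 0.0
```

```bash
python3 f.py; python3 -c "
from h import *
for n in('top','scene'):
    im=eyes.get_image(n); P,_,_=world(im); L=loc(P,*ST); Q=L[(abs(L[:,0])<.02)&(abs(L[:,2]-.057)<.008)&(L[:,1]<-.042)&(L[:,1]>-.11)]
    print(n,len(Q),Q.min(0).round(4),Q.max(0).round(4))
    P=cloud(im,[.476,.382],.075,.035,.12); print('wide',fit(lambda P,v:reel_sdf(P,v,.042),P,[.476,.382,.09,0])[0].round(4))
"
```

```text
t 31.55 pos [ 0.5446 -0.2092  0.1892] q6 -0.83 F [-0.8  0.7  0.3] open 55.2 grip 0.0
turn [ 0.   -0.    0.01] shift [ 2.163 -0.007  2.306] tool x/y dirs [-0.33  0.94  0.  ] [0.94 0.33 0.  ]
[ 0.03063278 -0.01081937 -0.02415943]
top 24 tip y [0.0517 0.0524 0.0538]
reel 222 [ 0.4808 -0.0295  0.3255  0.0031] [[-0.0002  0.0059  0.    ]] 0.0006919186196707805
scene 21 tip y [0.0516 0.0526 0.0532]
reel 285 [ 0.4821 -0.0281  0.2677  0.0025] [[0.0014 0.0068 0.    ]] 0.0009088964676298248
top 140 [-0.016  -0.0774  0.0523] [ 0.0174 -0.042   0.0649]
wide [ 0.4767  0.3827  0.0907 -0.001 ]
scene 71 [-0.0186 -0.0752  0.0531] [ 0.0191 -0.0442  0.0649]
wide [ 0.4751  0.3837  0.0865 -0.0014]
```

View pics/s6.png

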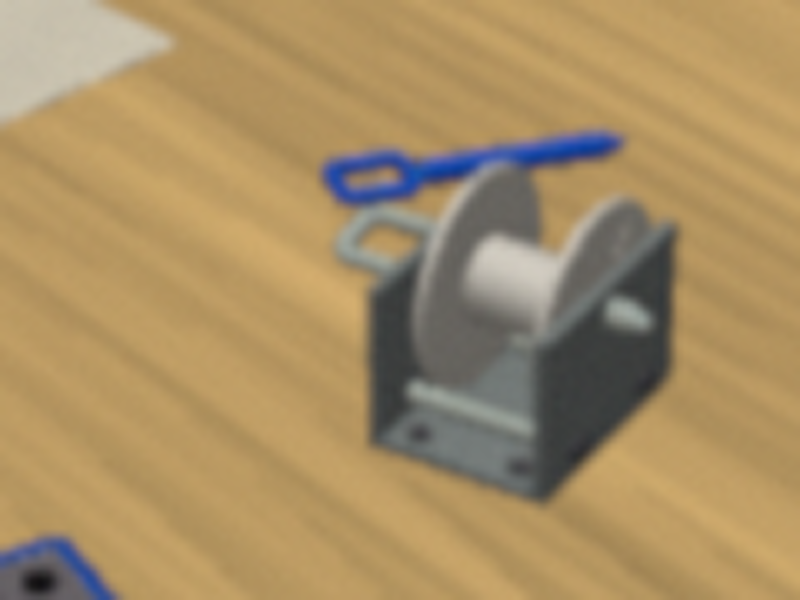

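The loop ends 77 mm from the stand's middle, which puts the spindle home. The reel hangs between the cheeks and the wide reel hasn't moved. Handing in.

```bash
python3 -c "
from station import job
print(job.finish_job())"
```

```text
the job is handed in; nothing more can be done
None
```

I handed the job in with the narrow reel on the spindle and the loop home against the near cheek, at about 32 s on the robot's clock; the hand-in returned no verdict. By camera, the reel hangs about 6 mm off the middle (limit 9 mm), the wide reel hasn't moved, and no move went near the other items.

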